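# Pin the gap bushing of a bench dough sheeter

### The arm

A 6-joint arm with a two-finger parallel gripper is mounted at the origin on the work surface. World frame = base frame: x ahead of the robot, y to its left, z up, the work surface at z = 0. Lengths are in m, angles in rad, forces in N, time in s.
With the tool pointing down it reaches from about 0.275 to 1 m from the base axis. Payload 8.4 kg.
Tool frame: the origin (TCP) lies at the very end of the fingers, on their centre line; the grasp point (between the pads) lies 19 mm behind it; z points along the fingers, y is the line along which they close (so a half turn about z gives the same grasp; the last joint's range is limited). The gripper opens to 85 mm and grips with 20 to 120 N. Pads are 22 mm wide; open, the fingers measure 114 mm over their backs; the gripper's body (76 mm by 85 mm) begins 54 mm behind the grasp point. The pads swing forward as they close: fully open they stand 13 mm farther back than shut.
Start: joints at [-0.002, 0.353, 1.633, -0, 1.155, -0.002], TCP at [0.625, -0, 0.231] pointing down, gripper open.
Joint ranges: [-2.63, 2.63], [-0.92, 2.1], [0.06, 2.66], [-1.3, 4.44], [0, 2.69], [-3.02, 3.02]. Speed limits (rad/s): [2.22, 2.22, 2.79, 3.14, 3.14, 3.14].

### API

Orientations are given as a unit quaternion [w, x, y, z].
In Python, from cell import ctrl gives the robot as it stands.
- The arm moves only by the tool carry_out, never from a script. Its arguments are lists of equal length, an entry for each row: "travel": the shift along the tool's x, y, z each as a share of 400 mm, from -1 to 1, a list of three; "turn": the turn about the tool's z as a share of 0.08 rad, from -1 to 1. In form: {"travel": [[x, y, z], ...], "turn": [turn, ...]}. A call has exactly 8 rows; each row shifts and turns the commanded pose from where the row before left it, along the tool's axes as they then stand; what a row does not reach is not made up. A row lasts 1/10 s, in which the tool goes at most 50 mm and 8.59 degrees, less where a joint would pass 70% of its speed; a pose out of reach is approached as far as the arm can. A call with a number of a shift or a turn outside -1 to 1 is refused whole. A call with a gripper value outside its range is refused whole. "jaw" is the opening, from -1 (shut) to 1 (fully open), set as the call begins (left out, the last holds). The fingers move at their own pace and stop on an object; "squeeze" is the grip in N (left out, the last holds). Time passes only in rows, so rows that do not move let the fingers close, or fill a call up. It gives the time, the measured TCP pose, the force, the opening and the grip force at its end, in the units of the state.
- ctrl.read_state(): the state, without advancing time (a new reading comes with each control period).
- ctrl.grab_frame(name): name is "scene" or "side" or "wrist"; returns a dict with "color" (480x640x3 uint8, blue, green, red), "range_z" (480x640 float32, m along the optical axis (not along the pixel's ray), 0 where there is no reading), "K" (3x3 intrinsics, pixels), "rvec" (rotation vector, rad) and "tvec" (3), from world to camera coordinates, as OpenCV has them. Camera axes: x right, y down, z forward; pixel columns grow to the right and rows downward; lengths in m; the calibration is good to about 2 mm. The wrist camera is an equidistant fisheye: a pixel r from the principal point sees the ray r / f radians off the axis. A picture is of the moment at which its call begins.
- ctrl.close_job(): hands the job in; it is judged then, once.
The state is a dict: "t": time; "joint_positions": joint angles; "dq": joint speeds; "joint_efforts": joint torques, N m; "tcp_pos": TCP position; "ee_rot": TCP orientation; "contact_force": force on the tool from outside, world axes, zero at the start; "torque": the same for the moment, N m; "opening": opening from 0.0 (shut) to 1.0 (fully open); "finger_force": force on a finger pad.
Only numpy, scipy, OpenCV 4.12 (cv2) and the standard library are available. Lean on these libraries where they do the work, as an engineer would, in place of code of your own. Each camera call takes 0.05 s, during which the arm holds its last target. There are 200 camera calls.

### The job

Put the index pin (the one with the plain round knob) back into the dough sheeter: lift it out of the wooden block, stand it in the hole on top of the sheeter's bearing housing, and swing the gap lever slowly up and over, away from the feed tray, to turn the bushing until the pin drops into its hidden cross-hole. Then let go of the lever and press the pin fully home, its knob flush on the housing; turn and press gently, so that lever and pin are never forced, and leave everything else where it is.

Things in the scene. Friction and masses are not known exactly. Their poses are not given: they have to be found in the camera images.
- sheeter: bench dough sheeter, fixed. Origin: on the bench straight below the index hole; x from the feed tray (-x, near the robot at yaw 0) to the outfeed, y along the rollers to the lever side, z up. It reaches from y = -0.45 to +0.13 m; its highest parts are the lever and the bearing housing (94 x 40 mm, with a boss on top, 198 mm above the bench). It carries bushing and lever
- index_hole (a point): mouth of the vertical index hole, centre of the top face of the housing's boss (46 x 40 mm). Bore 16 mm, from 14 mm down a 10.9 mm guide; the round bushing closes it 36 mm below the mouth until its cross-hole comes under it. Two spring balls in the wide bore catch the pin's thick upper shank for its last 6 mm or so, which need a push of about 8 to 15 N, and then hold it
- bushing_mid (a point): centre of the bushing, on its axis (along the sheeter's y), 68 mm below the index hole's mouth: a loose brass cylinder, 64 mm in diameter, inside the housing, with ONE blind radial cross-hole 10.8 mm wide, 18 mm deep, hidden from view. It turns stiffly (2 to 4 N at the lever's grip) and stays where it is left. This frame is the housing's and does not turn
- lever_axis (a point): point on the bushing's axis (along the sheeter's y) in the plane of the middle of the lever's grip, 95.5 mm from bushing_mid; does not turn. The lever is clamped on the bushing at an angle that differs each time, so its lean does not tell where the cross-hole is. The hole comes under the index hole after 0.4 to 1.05 rad of swing from the start, over the top towards the sheeter's +x
- lever_grip (a point): middle of the gap lever's grip: black, 22 mm thick, 68 mm long, free to spin, along the sheeter's y, 110 mm from the axis. At the start the lever leans 0.1 to 1.3 rad from upright towards the feed tray (sheeter -x). Once the pin has dropped into the bushing the lever is locked but for about 0.04 rad of play either way: 1 N more at the grip is then 3.4 N on the pin, which counts as forced at 50 N
- index_pin: index pin, plain steel, 120 g, standing upright in one of the block's three holes. Origin: centre of its tip; z up the pin. Nose coned from 7 to 10 mm over 4 mm, shank 10 mm up to 39 mm, widening to 14 mm at 44 mm, knob 24 mm in diameter from 52 to 78 mm above the tip. Standing on the bushing its tip is 36 mm below the hole's mouth; home, 52 mm, the knob's underside on the housing
- pin_tip (a point): centre of the index pin's tip (its lower end). As the cross-hole comes under the standing pin, the nose first sinks in gradually (some 4 mm within the last 0.05 rad of swing; stopping there leaves the hole out of line and the pin wedges), then the pin drops; in all 10 to 12 mm by its own weight, and it is then in line
- pin_knob (a point): centre of the index pin's knob, 65 mm above the tip
- block: wooden block, 60 x 150 x 45 mm, fixed, with a row of three holes along its own y, 50 mm apart; holes 32 mm deep. Origin: centre of its underside
- tee_pin: another pin in the block, 10 mm shank, with a 46 mm T-bar on top; not wanted, leave it standing
- hinge_pin: another pin in the block, 10 mm shank, with a small square head (16 mm) and a stub on top; not wanted, leave it standing
- jug: clear plastic jug with a handle, 110 mm wide, 150 mm high; bystander
- frame: bottomless rectangular baking frame of dark sheet steel, 150 x 100 x 45 mm; bystander
- pastry_wheel: pastry wheel lying flat along its own x, wooden handle, 60 mm wheel; bystander
- scraper: bench scraper lying flat, steel blade 150 mm, wooden grip; bystander
- cutter: round steel cutter ring, 76 mm wide, 40 mm high; bystander
Not all that is in view belongs to the job. Leave any green look-alike of the index_pin alone.

How it is judged:
By the outcome, as a careful person would: the job done as asked, in the order asked, and still so for the second after the job is handed in, with the robot touching nothing.
It also fails if it takes over 69 s, if anything falls off the work surface, if the arm or the gripper's body presses on something with over 40 N, if the wrist force passes 120 N, or if a joint passes its speed limit or range.

## Working session

There is one attempt and no reset: what is moved stays moved. The work goes in short steps, Python scripts to look and compute and a tool call to move; the robot and the scene stay as the last step left them, time stands still between calls to the robot, and variables do not carry over. Pictures are saved under pics/ and viewed, at most 10 in all, crops included, and the job is handed in when it is done.

Besides the shell and the picture viewer there is one more tool, called after "Request:" as a command line: name --pt "numbers of a row" for each row, then --argument value for the rest. carry_out: Moves the arm, as the interface text tells. Its arguments: {"type":"object","properties":{"travel":{"type":"array"},"turn":{"type":"array"},"jaw":{"type":"number"},"squeeze":{"type":"number"}},"required":["travel","turn"]}

```bash
mkdir -p pics; ls; cat > h.py <<'E'
import numpy as np, cv2
from cell import ctrl
def save(n,f): cv2.imwrite(f'pics/{n}.png',f['color']); np.savez(f'pics/{n}.npz',**f)
def pts(f):
    # world points of all pixels (pinhole)
    K=f['K'];R=cv2.Rodrigues(np.array(f['rvec'],float))[0];t=np.array(f['tvec'],float).ravel()
    v,u=np.mgrid[:480,:640];z=f['range_z']
    P=np.stack([(u-K[0,2])/K[0,0]*z,(v-K[1,2])/K[1,1]*z,z],-1)
    return (P-t)@R
def px(f,p):
    return cv2.projectPoints(np.array(p,float).reshape(-1,3),np.array(f['rvec'],float),np.array(f['tvec'],float),f['K'],None)[0].reshape(-1,2)
E
python3 - <<'E'
from h import *
for n in['scene','side','wrist']:
    f=ctrl.grab_frame(n); save(n+'0',f); R=cv2.Rodrigues(np.array(f['rvec'],float))[0]
    print(n,f['K'].tolist(),(-R.T@np.array(f['tvec']).ravel()).round(3),R[2].round(3))
a=cv2.imread('pics/scene0.png')
print(ctrl.read_state())
E
```

```text
pics
scene [[624.4158122128072, 0.0, 325.4942312569382], [0.0, 624.4158122128072, 240.66222189909183], [0.0, 0.0, 1.0]] [1.151 0.176 1.057] [-0.555  0.044 -0.831]
side [[476.9201022855447, 0.0, 315.2383090021134], [0.0, 476.9201022855447, 240.08980385063245], [0.0, 0.0, 1.0]] [ 0.15  -0.288  0.688] [ 0.461  0.612 -0.643]
wrist [[371.64829954431775, 0.0, 322.68571539877104], [0.0, 371.64829954431775, 245.0948097929187], [0.0, 0.0, 1.0]] [0.624 0.084 0.374] [-0.001 -0.328 -0.945]
{'t': 0.15, 'joint_positions': array([-2.38855105e-03,  3.53515117e-01,  1.63400899e+00,  1.71666577e-05,
        1.15518018e+00, -2.39917291e-03]), 'dq': array([-0.00034139, -0.00126682, -0.00144636, -0.00064446,  0.00113965,
        0.00134437]), 'joint_efforts': array([-7.39769093e-04, -6.05638933e+01, -3.42338884e+01, -2.29960733e-05,
        6.16452831e-03, -4.00942213e-05]), 'tcp_pos': array([6.24613675e-01, 1.34619874e-05, 2.30698305e-01]), 'ee_rot': array([-3.99498605e-04,  7.07105370e-01,  7.07107974e-01, -3.86514420e-04]), 'contact_force': array([-0.4723463 ,  0.0351622 , -0.46312727]), 'torque': array([ 0.04861959, -0.04948204, -0.04258721]), 'finger_force': 0.0, 'opening': 1.0028288052010352}
```

View pics/scene0.png

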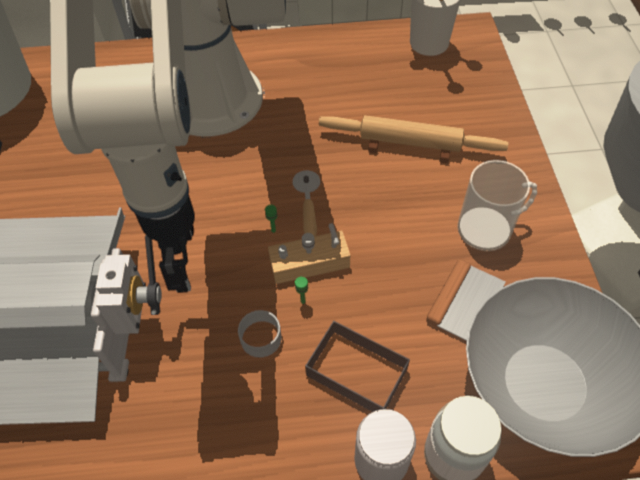

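View pics/side0.png

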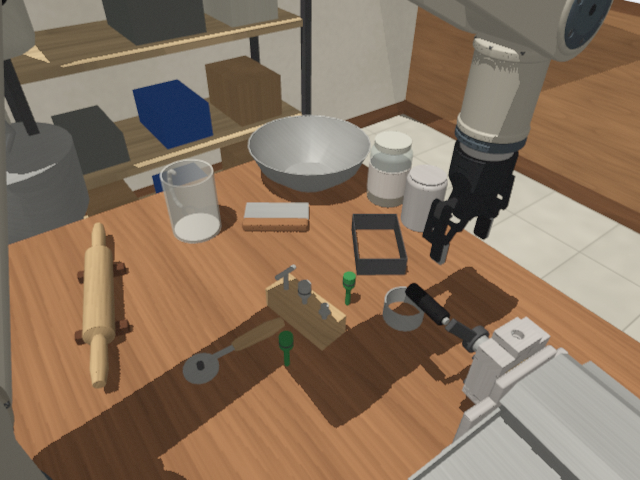

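The scene view shows the block near (310,257). Its middle pin, at about (308,240), has the round knob, with the hinge pin at (283,250) and the T-bar at (335,240). The sheeter boss with its hole is at about (111,273), and the lever leans over at (152,270). In the side view the knob is at (304,287), the hole at (517,334) and the grip at (427,303).

```bash
python3 - <<'E'
from h import *
S=dict(np.load('pics/scene0.npz'));D=dict(np.load('pics/side0.npz'))
for n,f,L in(('scene',S,[(308,240),(283,250),(335,236),(111,273),(103,262),(120,262),(118,285),(151,293),(150,258),(300,262),(272,258),(345,240),(350,255),(275,270)]),('side',D,[(304,287),(517,334),(505,330),(530,340),(427,303),(412,290),(440,313),(320,315),(270,285),(345,320)])):
    P=pts(f)
    for u,v in L: print(n,u,v,P[v,u].round(4))
a=cv2.resize(S['color'][230:330,80:200],None,fx=5,fy=5,interpolation=cv2.INTER_CUBIC)
b=cv2.resize(D['color'][270:390,400:560],None,fx=4.5,fy=4.17,interpolation=cv2.INTER_CUBIC)
cv2.imwrite('pics/za.png',a);cv2.imwrite('pics/zb.png',b)
c=np.vstack([cv2.resize(a,(400,333)),]) 
d=cv2.resize(D['color'][260:360,240:360],(400,333),interpolation=cv2.INTER_CUBIC)
e=cv2.resize(D['color'][270:370,400:560],(800,267)[::1],interpolation=cv2.INTER_CUBIC)
cv2.imwrite('pics/z.png',np.vstack([np.hstack([c,d]),e]))
E
```

```text
scene 308 240 [0.5002 0.1955 0.0899]
scene 283 250 [0.5074 0.1472 0.0749]
scene 335 236 [0.496  0.2467 0.0887]
scene 111 273 [ 0.5967 -0.13    0.1906]
scene 103 262 [ 0.5556 -0.1552  0.1632]
scene 120 262 [ 0.5709 -0.1202  0.1814]
scene 118 285 [ 0.6234 -0.1152  0.1952]
scene 151 293 [ 0.6164 -0.0748  0.1485]
scene 150 258 [ 0.5688 -0.0708  0.1819]
scene 300 262 [0.5181 0.1769 0.0441]
scene 272 258 [0.5031 0.1241 0.044 ]
scene 345 240 [0.4763 0.2684 0.0425]
scene 350 255 [ 0.4828  0.2783 -0.0037]
scene 275 270 [0.5294 0.1283 0.042 ]
side 304 287 [0.4858 0.1885 0.0918]
side 517 334 [ 0.6071 -0.1262  0.1913]
side 505 330 [ 0.5941 -0.1149  0.1975]
side 530 340 [ 0.6046 -0.1447  0.1996]
side 427 303 [ 0.5278 -0.0337  0.2203]
side 412 290 [ 0.5287 -0.0053  0.2206]
side 440 313 [ 0.5277 -0.0563  0.2214]
side 320 315 [0.4948 0.1529 0.0455]
side 270 285 [ 0.4866  0.3088 -0.0024]
side 345 320 [0.5283 0.1235 0.0369]
```

View pics/z.png

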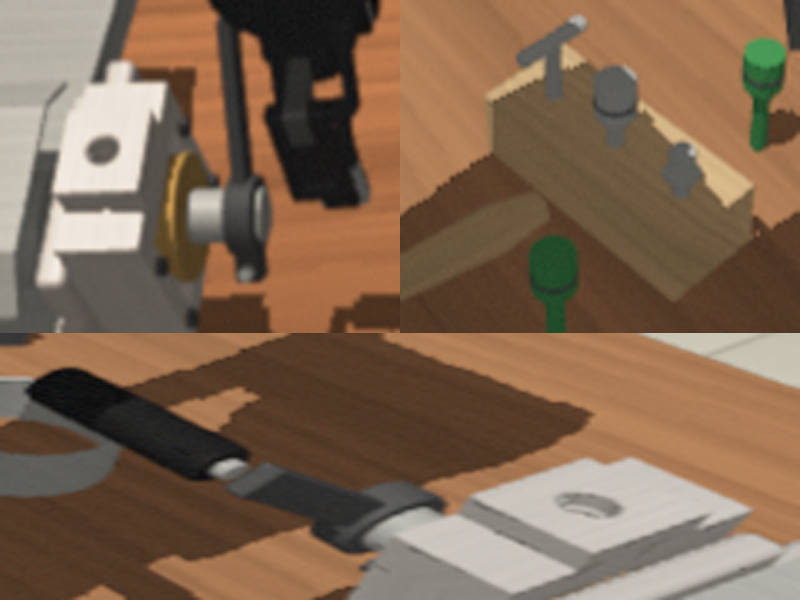

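```bash
python3 - <<'E'
from h import *
from scipy.optimize import least_squares
S=dict(np.load('pics/scene0.npz'));D=dict(np.load('pics/side0.npz'))
def ray(f,u,v,z):
    K=f['K'];R=cv2.Rodrigues(f['rvec'])[0];c=-R.T@f['tvec'].ravel();d=R.T@np.linalg.inv(K)@[u,v,1]
    return c+d*(z-c[2])/d[2]
for n,f,(u0,v0) in(('scene',S,(110.6,275)),('side',D,(518,334.4))):
    P=pts(f);print(n,'hole raw',ray(f,u0,v0,.198).round(4))
    u,v=int(u0),int(v0);g=cv2.cvtColor(f['color'],6)[v-8:v+9,u-12:u+13].astype(float)
    m=(g<0.72*np.percentile(g,80)).astype(np.uint8);nn,l,st,ce=cv2.connectedComponentsWithStats(m)
    for i in range(1,nn):
        if st[i,4]>8: print(' blob',st[i],ce[i]+[u-12,v-8],ray(f,*(ce[i]+[u-12,v-8]),.198).round(4))
    q=P.reshape(-1,3);b=q[(abs(q[:,2]-.198)<.0035)&(abs(q[:,0]-.605)<.05)&(abs(q[:,1]+.13)<.05)]
    print(' boss',len(b),b.mean(0).round(4),cv2.minAreaRect((b[:,:2]*1000).astype(np.float32)))
    k=q[(q[:,2]>.068)&(q[:,2]<.088)&(np.hypot(q[:,0]-.493,q[:,1]-.193)<.022)]
    r=least_squares(lambda p:np.hypot(k[:,0]-p[0],k[:,1]-p[1])-.012,[.493,.193],loss='soft_l1',f_scale=.001)
    print(' knob',len(k),r.x.round(4),abs(r.fun).mean())
    t=q[(q[:,2]>.086)&(np.hypot(q[:,0]-.493,q[:,1]-.193)<.022)];print(' knobtop',len(t),t.mean(0).round(4))
    bl=q[(abs(q[:,2]-.0445)<.003)&(abs(q[:,0]-.5)<.06)&(abs(q[:,1]-.2)<.1)];print(' block',cv2.minAreaRect((bl[:,:2]*1000).astype(np.float32)))
P=pts(D);dk=(D['color'].max(-1)<60)
m=dk&(abs(P[...,0]-.53)<.05)&(P[...,1]>-.09)&(P[...,1]<.02)&(P[...,2]>.18)&(P[...,2]<.25)
q=P[m];print('grip',len(q),q.min(0),q.max(0));
for a in np.arange(-.08,.02,.01):
    s=q[(q[:,1]>=a)&(q[:,1]<a+.01)]
    if len(s):print(round(a,3),len(s),s.mean(0).round(4),s.min(0).round(4),s.max(0).round(4))
E
```

```text
scene hole raw [ 0.6051 -0.1277  0.198 ]
 blob [ 8  4 10  9 67] [110.29850746 274.68656716] [ 0.6045 -0.1282  0.198 ]
 boss 559 [ 0.6048 -0.1282  0.1972] ((603.9571533203125, -128.20045471191406), (41.73461151123047, 48.79111862182617), 86.38046264648438)
 knob 92 [0.4929 0.1952] 0.0014902499847149991
 knobtop 105 [0.4949 0.195  0.0895]
 block ((494.82244873046875, 195.29541015625), (63.539310455322266, 150.01220703125), 8.290229797363281)
side hole raw [ 0.6013 -0.1295  0.198 ]
 blob [ 6  4 12  8 47] [518.31914894 333.21276596] [ 0.6034 -0.1286  0.198 ]
 boss 883 [ 0.5994 -0.1298  0.1981] ((600.9638671875, -129.0181121826172), (40.84303283691406, 48.02073287963867), 85.79302978515625)
 knob 104 [0.4911 0.1952] 0.0006096228793097603
 knobtop 120 [0.4896 0.1931 0.0908]
 block ((490.8786926269531, 194.30157470703125), (62.3014030456543, 151.6291961669922), 8.568029403686523)
grip 899 [ 0.52047067 -0.07753263  0.18028305] [0.56980709 0.00489448 0.22411302]
-0.08 144 [ 0.5477 -0.0757  0.1948] [ 0.5305 -0.0775  0.1803] [ 0.5698 -0.0736  0.2126]
-0.07 62 [ 0.5285 -0.0619  0.2168] [ 0.5207 -0.0644  0.2051] [ 0.539  -0.0601  0.2229]
-0.06 117 [ 0.5271 -0.0551  0.2178] [ 0.5205 -0.0599  0.2054] [ 0.5407 -0.0501  0.2231]
-0.05 113 [ 0.5276 -0.0453  0.2181] [ 0.5213 -0.05    0.2072] [ 0.5398 -0.0401  0.2241]
-0.04 113 [ 0.5286 -0.0351  0.2182] [ 0.522 -0.04   0.206] [ 0.5404 -0.0301  0.2232]
-0.03 113 [ 0.5295 -0.0249  0.2179] [ 0.5227 -0.03    0.2045] [ 0.5423 -0.0201  0.2233]
-0.02 102 [ 0.5299 -0.0151  0.2178] [ 0.5231 -0.0198  0.207 ] [ 0.5431 -0.0102  0.2238]
-0.01 102 [ 0.5304 -0.0051  0.2181] [ 0.524  -0.0098  0.2076] [ 0.542  -0.      0.2236]
-0.0 33 [0.5308 0.0019 0.2178] [5.255e-01 2.000e-04 2.079e-01] [0.5422 0.0049 0.2225]
```

Request:
carry_out --pt "0.061 -0.041 0" --pt "0.061 -0.041 0" --pt "0.061 -0.041 0" --pt "0.061 -0.041 0.03" --pt "0.061 -0.041 0.03" --pt "0.061 -0.041 0.03" --pt "0.061 -0.042 0.03" --pt "0.061 -0.042 0.03" --turn '[0,0,0,0,0,0,0,0.84]' --jaw 1 --squeeze 40

```text
t: 0.95
tcp_pos: [0.4921, 0.196, 0.1707]
ee_rot: [-0.0, 0.731, 0.683, -0.0]
contact_force: [-0.2, 0.6, 0.3]
opening: 1.001
finger_force: 0.0
```

```bash
cat >> h.py <<'E'
def wpts(f):
    # equidistant fisheye, range_z along optical axis
    K=f['K'];R=cv2.Rodrigues(np.array(f['rvec'],float))[0];t=np.array(f['tvec'],float).ravel()
    v,u=np.mgrid[:480,:640];x=(u-K[0,2])/K[0,0];y=(v-K[1,2])/K[1,1];r=np.hypot(x,y)+1e-9
    s=np.tan(np.minimum(r,1.5))/r;z=f['range_z']
    return (np.stack([x*s*z,y*s*z,z],-1)-t)@R
def wray(f,u,v,z):
    K=f['K'];R=cv2.Rodrigues(np.array(f['rvec'],float))[0];c=-R.T@np.array(f['tvec']).ravel()
    d=R.T@cv2.fisheye.undistortPoints(np.array([[[u,v]]],float),K,np.zeros(4)).ravel().tolist().__add__([1]) if 0 else R.T@np.append(cv2.fisheye.undistortPoints(np.array([[[u,v]]],float),K,np.zeros(4)).ravel(),1)
    return c+d*(z-c[2])/d[2]
def st():
    s=ctrl.read_state();print('t',round(s['t'],2),'tcp',s['tcp_pos'].round(4),'q',s['ee_rot'].round(4),'F',s['contact_force'].round(2),'op',round(s['opening'],3),'ff',round(s['finger_force'],1));return s
E
sed -i 's/ d=R.T@cv2.*if 0 else / d=/' h.py
python3 - <<'E'
from h import *
from scipy.optimize import least_squares
st();f=ctrl.grab_frame('wrist');save('w1',f);q=wpts(f).reshape(-1,3)
k=q[(q[:,2]>.068)&(q[:,2]<.086)&(np.hypot(q[:,0]-.493,q[:,1]-.193)<.022)]
r=least_squares(lambda p:np.hypot(k[:,0]-p[0],k[:,1]-p[1])-.012,[.493,.193],loss='soft_l1',f_scale=.001)
print(' knob',len(k),r.x.round(4),abs(r.fun).mean())
t=q[(q[:,2]>.086)&(np.hypot(q[:,0]-.493,q[:,1]-.193)<.022)];print(' knobtop',len(t),t.mean(0).round(4))
E
```

```text
t 0.95 tcp [0.4921 0.196  0.1707] q [-0.000e+00  7.306e-01  6.828e-01 -1.000e-04] F [-0.16  0.59  0.34] op 1.001 ff 0.0
 knob 264 [0.4918 0.1945] 0.00025960261547482426
 knobtop 7607 [0.4929 0.2048 0.2322]
```

View pics/w1.png

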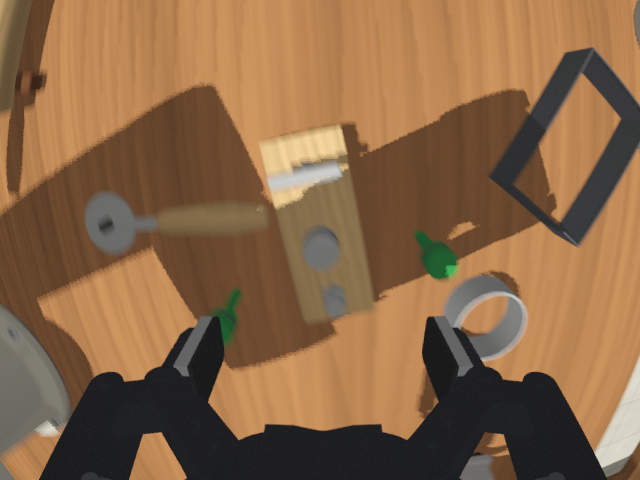

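The knob is at (320,245), between the T-bar at (305,175) and the square head at (335,300). Green look-alikes are at (438,260) and (228,320).

```bash
python3 - <<'E'
from h import *
f=dict(np.load('pics/w1.npz'));P=wpts(f);c=f['color'].astype(int)
m=((c[...,1]>c[...,2]+30)&(c[...,1]>c[...,0]+20)).astype(np.uint8)
n,l,s,_=cv2.connectedComponentsWithStats(m)
for i in range(1,n):
    if s[i,4]>100:
        q=P[l==i];print(s[i],q.min(0).round(3),q.max(0).round(3))
E
```

```text
[ 416  232   41   47 1078] [0.497 0.163 0.001] [0.586 0.28  0.314]
[215 291  25  51 442] [0.382 0.108 0.   ] [0.497 0.28  0.314]
```

Request:
carry_out --pt "-0.004 0 0" --pt "0 0 0.03" --pt "0 0 0.06" --pt "0 0 0.06" --pt "0 0 0.06" --pt "0 0 0.04" --pt "0 0 0.02" --pt "0 0 0.007" --turn '[0,0,0,0,0,0,0,0]' --jaw 0.18 --squeeze 40

```text
t: 1.8
tcp_pos: [0.493, 0.1928, 0.0596]
ee_rot: [-0.0, 0.731, 0.683, -0.001]
contact_force: [-0.0, 0.0, -0.8]
opening: 0.589
finger_force: 0.0
```

Request:
carry_out --pt "0 0 0" --pt "0 0 0" --pt "0 0 0" --pt "0 0 0" --pt "0 0 0" --pt "0 0 0" --pt "0 0 0" --pt "0 0 0" --turn '[0,0,0,0,0,0,0,0]' --jaw -1 --squeeze 40

```text
t: 2.6
tcp_pos: [0.4935, 0.1938, 0.0612]
ee_rot: [0.0, 0.73, 0.683, 0.001]
contact_force: [-0.6, -0.8, 6.6]
opening: 0.272
finger_force: 39.6
```

Request:
carry_out --pt "0 0 -0.02" --pt "0 0 -0.05" --pt "0 0 -0.08" --pt "0 0 -0.1" --pt "0 0 -0.1" --pt "0 0 -0.1" --pt "0 0 -0.08" --pt "0 0 -0.045" --turn '[0,0,0,0,0,0,0,0]'

```text
t: 3.4
tcp_pos: [0.4934, 0.1939, 0.2939]
ee_rot: [0.001, 0.73, 0.683, 0.002]
contact_force: [0.1, 0.5, -0.9]
opening: 0.268
finger_force: 40.1
```

Request:
carry_out --pt "-0.06 0.025 0" --pt "-0.1 0.041 0" --pt "-0.11 0.045 0" --pt "-0.11 0.045 0" --pt "-0.11 0.045 0" --pt "-0.11 0.045 0" --pt "-0.1 0.042 0" --pt "-0.087 0.037 0" --turn '[0,0,0,0,0,0,0,0]'

```text
t: 4.2
tcp_pos: [0.6014, -0.1314, 0.2907]
ee_rot: [-0.0, 0.731, 0.683, -0.0]
contact_force: [0.4, 0.7, -1.8]
opening: 0.271
finger_force: 40.1
```

```bash
python3 - <<'E'
from h import *
st();
for n in('wrist','side','scene'):save(n+'2',ctrl.grab_frame(n))
a=cv2.imread('pics/wrist2.png');b=cv2.imread('pics/side2.png')[210:390,400:640];c=cv2.imread('pics/scene2.png')[190:310,40:200]
o=np.hstack([cv2.resize(a,(400,300)),cv2.resize(b,(400,300),interpolation=2)])
cv2.imwrite('pics/m2.png',np.vstack([o,np.hstack([cv2.resize(c,(400,300),interpolation=2),cv2.resize(a[240:450,180:460],(400,300),interpolation=2)])]))
s=ctrl.read_state()
E
```

```text
t 4.2 tcp [ 0.6014 -0.1314  0.2907] q [-1.000e-04  7.307e-01  6.827e-01 -1.000e-04] F [ 0.37  0.69 -1.76] op 0.271 ff 40.1
```

View pics/m2.png

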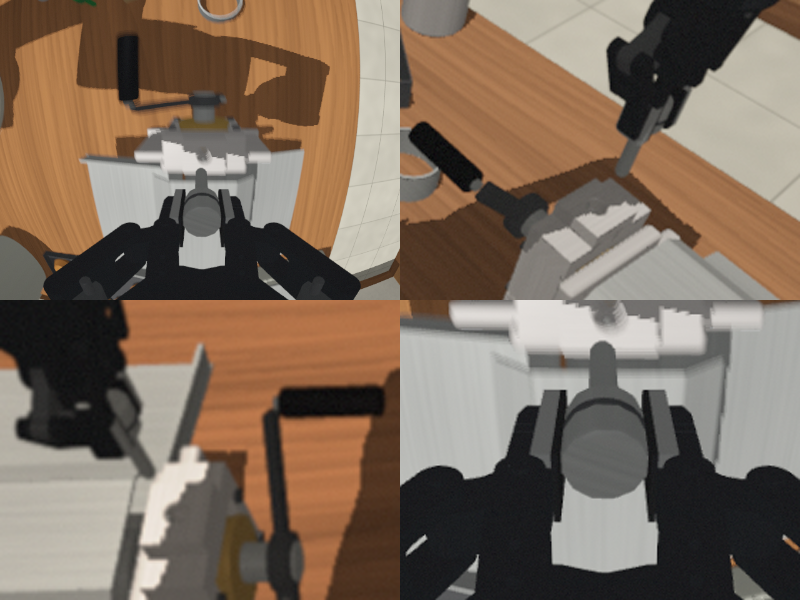

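The pin hangs upright in the jaws. In the full wrist image the tip is near (322,271) and the hole near (324,250).

```bash
python3 - <<'E'
from h import *
f=dict(np.load('pics/wrist2.npz'));P=wpts(f)
for u,v,z in((323,271,.2447),(323.5,250,.198)):print(wray(f,u,v,z).round(4))
g=cv2.cvtColor(f['color'],6)
print('tip col'); 
for v in range(264,284,2):print(v,g[v,310:336:2],P[v,322].round(3))
# boss top
q=P.reshape(-1,3);b=q[(abs(q[:,2]-.198)<.003)&(abs(q[:,0]-.6)<.045)&(abs(q[:,1]+.13)<.04)]
print(len(b),b.min(0),b.max(0),cv2.minAreaRect((b[:,:2]*1000).astype(np.float32)))
cr=g[238:262,308:340];m=(cr<140).astype(np.uint8);n,l,s,c=cv2.connectedComponentsWithStats(m)
for i in range(1,n):
    if s[i,4]>5: print(s[i]+[308,238,0,0,0],c[i]+[308,238],wray(f,*(c[i]+[308,238]),.198).round(4))
print(cr)
# pin axis from wrist depth: shank
k=q[(q[:,2]>.251)&(q[:,2]<.28)&(np.hypot(q[:,0]-.601,q[:,1]+.131)<.012)]
print('shank',len(k),k.mean(0),np.percentile(k[:,0],[2,98]),np.percentile(k[:,1],[2,98]))
E
```

```text
[ 0.6015 -0.1282  0.2447]
[ 0.6015 -0.1328  0.198 ]
tip col
264 [219 219 219 218 218 215 211 209 205 206 207 210 212] [ 0.6   -0.143  0.199]
266 [218 218 218 217 217 217 217 215 214 213 215 216 217] [ 0.6   -0.144  0.199]
268 [217 217 218 217 207 166 164 190 217 216 216 217 216] [ 0.601 -0.126  0.246]
270 [217 218 217 160  91  89  89  89 154 206 216 217 216] [ 0.601 -0.125  0.251]
272 [215 215 166  89  90  88  88  89  87 133 214 214 213] [ 0.601 -0.126  0.252]
274 [202 199  94  88  89  88  88  89  87  88 147 202 200] [ 0.601 -0.126  0.254]
276 [183 180  87  88  88  87  88  88  88  87 114 183 182] [ 0.601 -0.126  0.257]
278 [166 167  87  88  90  89  89  90  87  87  95 166 164] [ 0.601 -0.126  0.26 ]
280 [138 137  88  89  87  90  87  89  88  87  86 139 138] [ 0.601 -0.126  0.262]
282 [92 92 87 89 87 87 88 88 89 86 87 91 93] [ 0.601 -0.126  0.265]
3499 [ 0.57834918 -0.15139937  0.19500505] [ 0.62651576 -0.10750363  0.20082533] ((602.155517578125, -129.2348175048828), (41.20915985107422, 46.260009765625), 85.4249038696289)
[308 238  32  20 395] [323.38227848 245.32658228] [ 0.6017 -0.129
[... 2601 characters left out ...]
43 145 154
  157 152 147 149 149 158 178 186 184 183 192 198 200 210]
 [219 219 219 219 219 219 218 215 204 191 180 168 166 163 154 154 151 155
  158 160 164 165 163 172 176 180 184 189 194 199 205 212]
 [220 220 220 220 219 219 219 218 212 203 192 182 174 168 167 169 173 174
  176 178 177 176 171 176 179 185 192 195 197 202 209 212]
 [219 219 219 219 218 219 218 218 215 209 200 192 186 183 178 176 174 175
  179 182 181 180 182 184 186 191 195 197 199 205 210 214]
 [218 218 218 218 218 218 218 218 217 213 208 202 196 191 184 185 183 185
  188 189 188 190 192 192 192 196 199 201 205 208 212 214]]
shank 447 [ 0.60077809 -0.126489    0.26657239] [0.59617243 0.6052438 ] [-0.12924635 -0.12513574]
```

Request:
carry_out --pt "0.0057 0.0026 0" --pt "0 0 0.02" --pt "0 0 0.03" --pt "0 0 0.03" --pt "0 0 0.025" --pt "0 0 0.02" --pt "0 0 0.013" --pt "0 0 0.008" --turn '[0,0,0,0,0,0,0,0]'

```text
t: 5.15
tcp_pos: [0.6026, -0.1275, 0.2317]
ee_rot: [0.0, 0.73, 0.683, -0.0]
contact_force: [-1.2, -3.5, 1.0]
opening: 0.267
finger_force: 40.6
```

Request:
carry_out --pt "0 0 0" --pt "0 0 0.003" --pt "0 0 0.003" --pt "0 0 0.003" --pt "0 0 0.003" --pt "0 0 0.003" --pt "0 0 0" --pt "0 0 0" --turn '[0,0,0,0,0,0,0,0]'

```text
t: 5.95
tcp_pos: [0.6033, -0.1277, 0.2266]
ee_rot: [0.001, 0.73, 0.683, 0.0]
contact_force: [2.5, -5.6, 1.6]
opening: 0.263
finger_force: 40.3
```

Request:
carry_out --pt "-0.003 0.001 0" --pt "0 0 0" --pt "0 0 0.006" --pt "0 0 0.006" --pt "0 0 0.006" --pt "0 0 0.006" --pt "0 0 0.006" --pt "0 0 0" --turn '[0,0,0,0,0,0,0,0]'

```text
t: 6.75
tcp_pos: [0.6032, -0.1286, 0.2138]
ee_rot: [0.001, 0.73, 0.683, -0.0]
contact_force: [0.8, -5.7, -0.3]
opening: 0.265
finger_force: 40.2
```

Request:
carry_out --pt "-0.0025 0 0" --pt "0 0 0" --pt "0 0 0.004" --pt "0 0 0" --pt "0 0 0" --pt "0 0 0" --pt "0 0 0" --pt "0 0 0" --turn '[0,0,0,0,0,0,0,0]'

```text
t: 7.55
tcp_pos: [0.603, -0.1291, 0.2124]
ee_rot: [0.0, 0.73, 0.683, 0.0]
contact_force: [3.8, -3.2, -1.8]
opening: 0.268
finger_force: 39.9
```

Request:
carry_out --pt "0 0 0" --pt "0 0 0" --pt "0 0 0" --pt "0 0 0" --pt "0 0 0" --pt "0 0 0" --pt "0 0 0" --pt "0 0 0" --turn '[0,0,0,0,0,0,0,0]' --jaw 0

```text
t: 8.35
tcp_pos: [0.6029, -0.1292, 0.2125]
ee_rot: [-0.0, 0.73, 0.683, -0.0]
contact_force: [-0.4, -0.8, 0.4]
opening: 0.499
finger_force: 0.0
```

Request:
carry_out --pt "0 0 -0.01" --pt "0 0 -0.03" --pt "0 0 -0.06" --pt "0 0 -0.08" --pt "0 0 -0.06" --pt "0 0 -0.03" --pt "0 0 0" --pt "0 0 0" --turn '[0,0,0,0,0,0,0,0]'

```text
t: 9.15
tcp_pos: [0.6025, -0.1291, 0.3198]
ee_rot: [-0.0, 0.73, 0.683, -0.0]
contact_force: [-0.1, 0.1, -0.8]
opening: 0.499
finger_force: 0.0
```

```bash
cat >> h.py <<'E'
def knob(tag):
    o=[]
    for n in('side','scene'):
        f=ctrl.grab_frame(n);save(n+tag,f);q=pts(f).reshape(-1,3)
        k=q[(q[:,2]>.203)&(q[:,2]<.26)&(np.hypot(q[:,0]-.602,q[:,1]+.13)<.02)]
        if len(k)>20:
            t=k[k[:,2]>np.percentile(k[:,2],97)-.004];print(n,len(k),'top',np.percentile(k[:,2],[90,97,99]).round(4),t.mean(0).round(4))
        else: print(n,'few',len(k))
E
python3 - <<'E'
from h import *
st();knob('3');f=ctrl.grab_frame('wrist');save('w3',f);q=wpts(f).reshape(-1,3)
k=q[(q[:,2]>.203)&(q[:,2]<.26)&(np.hypot(q[:,0]-.602,q[:,1]+.13)<.025)];print(len(k),np.percentile(k[:,2],[50,90,97,99]))
b=cv2.imread('pics/side3.png')[250:390,400:580];w=cv2.imread('pics/w3.png')
cv2.imwrite('pics/m3.png',np.hstack([cv2.resize(b,(400,311),interpolation=2),cv2.resize(w,(400,311))]))
E
```

```text
t 9.15 tcp [ 0.6025 -0.1291  0.3198] q [-3.000e-04  7.305e-01  6.829e-01 -2.000e-04] F [-0.11  0.11 -0.84] op 0.499 ff 0.0
side 520 top [0.2408 0.2414 0.2417] [ 0.6013 -0.1299  0.24  ]
scene 298 top [0.2402 0.241  0.2415] [ 0.6061 -0.1285  0.2392]
1307 [0.24022851 0.24133501 0.24166452 0.24210748]
```

View pics/m3.png

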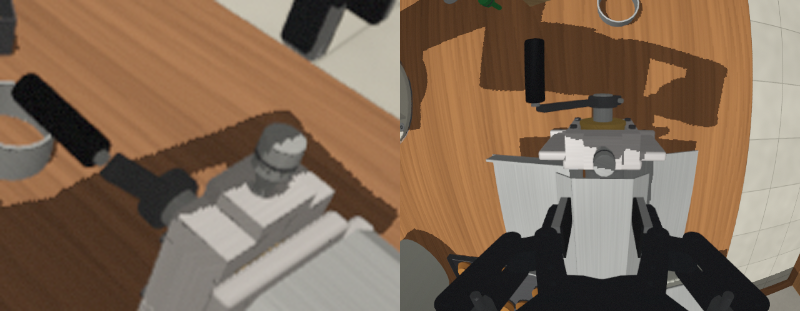

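The pin stands in the hole with its knob top at 0.240, so the tip is resting on the bushing. The lever is unmoved. Next I measure the grip more closely.

```bash
python3 - <<'E'
from h import *
from scipy.optimize import least_squares
yaw=-.067;c,s=np.cos(yaw),np.sin(yaw);H=np.array([.602,-.129])
for n,fn in(('side3',pts),('w3',wpts),('scene3',pts)):
    f=dict(np.load(f'pics/{n}.npz'));P=fn(f);q=P[(f['color'].max(-1)<60)]
    d=q[:,:2]-H;X=d@[c,s];Y=d@[-s,c];Z=q[:,2]-.130
    m=(Y>.07)&(Y<.12)&(X<-.03)&(X>-.12)&(Z>.04)&(Z<.12);X,Y,Z=X[m],Y[m],Z[m]
    if m.sum()<30: print(n,m.sum());continue
    r=least_squares(lambda p:np.hypot(X-p[0]-p[2]*(Y-.0955),Z-p[1])-.011,[-.075,.082,0],loss='soft_l1',f_scale=.001)
    print(n,m.sum(),r.x.round(4),abs(r.fun).mean().round(4),'rad',np.hypot(*r.x[:2]).round(4),'lean',np.arctan2(-r.x[0],r.x[1]).round(3))
    for a in(.05,.13):pass
    g=P[(f['color'].max(-1)<60)];d=g[:,:2]-H;X=d@[c,s];Y=d@[-s,c];Z=g[:,2]-.13
    k=(abs(X-r.x[0])<.016)&(abs(Z-r.x[1])<.016);print(' Y range',np.percentile(Y[k],[1,99]).round(3))
    p=H+r.x[0]*np.array([c,s])+.0955*np.array([-s,c]);print(' world',p.round(4),(r.x[1]+.13).round(4))
E
```

```text
side3 540 [-0.0743  0.081   0.012 ] 0.0007 rad 0.1099 lean 0.742
 Y range [0.049 1.694]
 world [ 0.5343 -0.0287] 0.211
w3 2329 [-0.0737  0.0813  0.0062] 0.0005 rad 0.1097 lean 0.736
 Y range [0.051 0.127]
 world [ 0.5349 -0.0288] 0.2113
scene3 341 [-0.0726  0.0796  0.0029] 0.0013 rad 0.1078 lean 0.74
 Y range [0.054 0.13 ]
 world [ 0.5359 -0.0289] 0.2096
```

Request:
carry_out --pt "0.05 -0.039 0" --pt "0.07 -0.054 0" --pt "0.07 -0.054 0" --pt "0.049 -0.039 0" --pt "0 0 0" --pt "0 0 0.05" --pt "0 0 0.07" --pt "0 0 0.05" --turn '[0,0,0,0,0,0,0,0]'

```text
t: 10.1
tcp_pos: [0.5347, -0.0293, 0.2504]
ee_rot: [-0.0, 0.73, 0.683, -0.001]
contact_force: [-0.2, 0.8, 0.0]
opening: 0.499
finger_force: 0.0
```

```bash
python3 - <<'E'
from h import *
s=st();yaw=-.067;c,n=np.cos(yaw),np.sin(yaw);d=s['tcp_pos'][:2]-[.602,-.129];print(d@[c,n],d@[-n,c],s['tcp_pos'][2]-.13)
E
```

```text
t 10.1 tcp [ 0.5347 -0.0293  0.2504] q [-5.000e-04  7.304e-01  6.830e-01 -6.000e-04] F [-0.15  0.78  0.04] op 0.499 ff 0.0
-0.07381619999643223 0.0950086953050165 0.1204418138765278
```

Request:
carry_out --pt "0 0 0.04" --pt "0 0 0.04" --pt "0 0 0.03" --pt "0 0 0.02" --pt "0 0 0.016" --pt "0 0 0" --pt "0 0 0" --pt "0 0 0" --turn '[0,0,0,0,0,0,0,0]'

```text
t: 10.9
tcp_pos: [0.5355, -0.0289, 0.1947]
ee_rot: [0.0, 0.73, 0.683, 0.0]
contact_force: [0.1, 0.5, 0.0]
opening: 0.506
finger_force: 0.0
```

Request:
carry_out --pt "0 0 0" --pt "0 0 0" --pt "0 0 0" --pt "0 0 0" --pt "0 0 0" --pt "0 0 0" --pt "0 0 0" --pt "0 0 0" --turn '[0,0,0,0,0,0,0,0]' --jaw -1 --squeeze 20

```text
t: 11.7
tcp_pos: [0.535, -0.0288, 0.1941]
ee_rot: [-0.0, 0.73, 0.683, -0.0]
contact_force: [-1.2, 0.5, 5.0]
opening: 0.247
finger_force: 21.8
```

```bash
cat >> h.py <<'E'
YAW=-.067
def arc(step,n,back=0.):
    # commanded arc in tool axes (tool y = sheeter x, tool z = down), from the measured TCP
    s=st();c,k=np.cos(YAW),np.sin(YAW);d=s['tcp_pos'][:2]-[.602,-.129]
    X,Y,Z=d@[c,k],d@[-k,c],s['tcp_pos'][2]-.13+.019
    a=np.arctan2(-X,Z);F=s['contact_force'];print('lean',a.round(3),'rad',np.hypot(X,Z).round(4),'Y',Y.round(4),'Ftan',(-(F[0]*c+F[1]*k)*np.cos(a)-F[2]*np.sin(a)).round(2))
    A=a-step*np.arange(n+1);x=-.11*np.sin(A);z=.11*np.cos(A)
    print('rows y,z',[(round(float(p),4),round(float(q),4)) for p,q in zip(np.diff(x)/.4,-np.diff(z)/.4)])
E
python3 - <<'E'
from h import *
arc(.02,24)
E
```

```text
t 11.7 tcp [ 0.535  -0.0288  0.1941] q [-1.000e-04  7.305e-01  6.829e-01 -0.000e+00] F [-1.19  0.48  5.01] op 0.247 ff 21.8
lean 0.725 rad 0.111 Y 0.0955 Ftan -2.41
rows y,z [(0.0042, -0.0036), (0.0042, -0.0035), (0.0043, -0.0034), (0.0044, -0.0033), (0.0044, -0.0033), (0.0045, -0.0032), (0.0046, -0.0031), (0.0046, -0.003), (0.0047, -0.0029), (0.0047, -0.0028), (0.0048, -0.0027), (0.0048, -0.0026), (0.0049, -0.0025), (0.0049, -0.0024), (0.005, -0.0023), (0.005, -0.0022), (0.0051, -0.0021), (0.0051, -0.002), (0.0052, -0.0019), (0.0052, -0.0018), (0.0052, -0.0017), (0.0053, -0.0016), (0.0053, -0.0015), (0.0053, -0.0014)]
```

Request:
carry_out --pt "0 0.0042 -0.0036" --pt "0 0.0042 -0.0035" --pt "0 0.0043 -0.0034" --pt "0 0.0044 -0.0033" --pt "0 0.0044 -0.0033" --pt "0 0.0045 -0.0032" --pt "0 0.0046 -0.0031" --pt "0 0.0046 -0.003" --turn '[0,0,0,0,0,0,0,0]'

```text
t: 12.5
tcp_pos: [0.5482, -0.0298, 0.2046]
ee_rot: [-0.001, 0.731, 0.683, -0.001]
contact_force: [-7.6, 1.7, 6.5]
opening: 0.252
finger_force: 22.0
```

Request:
carry_out --pt "0 0.0047 -0.0029" --pt "0 0.0047 -0.0028" --pt "0 0.0048 -0.0027" --pt "0 0.0048 -0.0026" --pt "0 0.0049 -0.0025" --pt "0 0.0049 -0.0024" --pt "0 0.005 -0.0023" --pt "0 0 0" --turn '[0,0,0,0,0,0,0,0]'

```text
t: 13.3
tcp_pos: [0.5625, -0.0307, 0.2126]
ee_rot: [-0.0, 0.73, 0.683, -0.0]
contact_force: [-5.9, 1.5, 9.5]
opening: 0.248
finger_force: 22.4
```

```bash
cat >> h.py <<'E'
def wk(tag):
    f=ctrl.grab_frame('wrist');save('w'+tag,f);q=wpts(f).reshape(-1,3)
    k=q[(q[:,2]>.203)&(q[:,2]<.26)&(np.hypot(q[:,0]-.602,q[:,1]+.129)<.011)]
    print('wrist knob',len(k),np.percentile(k[:,2],[50,80,95]).round(4) if len(k)>20 else '')
E
python3 - <<'E'
from h import *
arc(.00625,12);knob('4');wk('4')
E
```

```text
t 13.3 tcp [ 0.5625 -0.0307  0.2126] q [-2.000e-04  7.305e-01  6.829e-01 -3.000e-04] F [-5.93  1.49  9.51] op 0.248 ff 22.4
lean 0.425 rad 0.1116 Y 0.0954 Ftan 1.56
rows y,z [(0.0016, -0.0007), (0.0016, -0.0007), (0.0016, -0.0007), (0.0016, -0.0007), (0.0016, -0.0007), (0.0016, -0.0007), (0.0016, -0.0006), (0.0016, -0.0006), (0.0016, -0.0006), (0.0016, -0.0006), (0.0016, -0.0006), (0.0016, -0.0006)]
side 501 top [0.2408 0.2414 0.2418] [ 0.5959 -0.1295  0.24  ]
scene 307 top [0.2401 0.241  0.2415] [ 0.6012 -0.1279  0.2392]
wrist knob 0
```

Request:
carry_out --pt "0 0.0016 -0.0025" --pt "0 0.0016 -0.0007" --pt "0 0.0016 -0.0007" --pt "0 0.0016 -0.0007" --pt "0 0.0016 -0.0007" --pt "0 0.0016 -0.0007" --pt "0 0.0016 -0.0006" --pt "0 0.0016 -0.0006" --turn '[0,0,0,0,0,0,0,0]'

```text
t: 14.25
tcp_pos: [0.5676, -0.0311, 0.2151]
ee_rot: [-0.0, 0.73, 0.683, -0.0]
contact_force: [-5.6, 0.4, 6.5]
opening: 0.246
finger_force: 22.1
```

```bash
python3 - <<'E'
from h import *
arc(.00625,8);knob('5')
E
```

```text
t 14.25 tcp [ 0.5676 -0.0311  0.2151] q [-2.000e-04  7.305e-01  6.829e-01 -2.000e-04] F [-5.57  0.4   6.5 ] op 0.246 ff 22.1
lean 0.374 rad 0.1118 Y 0.0954 Ftan 2.83
rows y,z [(0.0016, -0.0006), (0.0016, -0.0006), (0.0016, -0.0006), (0.0016, -0.0006), (0.0016, -0.0006), (0.0016, -0.0006), (0.0016, -0.0006), (0.0016, -0.0006)]
side 502 top [0.2408 0.2413 0.2418] [ 0.5957 -0.1294  0.24  ]
scene 307 top [0.2398 0.2409 0.2416] [ 0.6013 -0.1278  0.2391]
```

Request:
carry_out --pt "0 0.0016 -0.0016" --pt "0 0.0016 -0.0006" --pt "0 0.0016 -0.0006" --pt "0 0.0016 -0.0006" --pt "0 0.0016 -0.0006" --pt "0 0.0016 -0.0006" --pt "0 0.0016 -0.0006" --pt "0 0.0016 -0.0006" --turn '[0,0,0,0,0,0,0,0]'

```text
t: 15.15
tcp_pos: [0.573, -0.0315, 0.2172]
ee_rot: [0.0, 0.73, 0.683, -0.0]
contact_force: [-3.9, -1.0, 5.2]
opening: 0.249
finger_force: 21.9
```

```bash
python3 - <<'E'
from h import *
arc(.00625,8);knob('6')
E
```

```text
t 15.15 tcp [ 0.573  -0.0315  0.2172] q [ 1.000e-04  7.305e-01  6.829e-01 -0.000e+00] F [-3.87 -1.02  5.17] op 0.249 ff 21.9
lean 0.323 rad 0.112 Y 0.0953 Ftan 1.96
rows y,z [(0.0016, -0.0005), (0.0016, -0.0005), (0.0016, -0.0005), (0.0016, -0.0005), (0.0016, -0.0005), (0.0016, -0.0005), (0.0017, -0.0005), (0.0017, -0.0005)]
side 502 top [0.2409 0.2413 0.2416] [ 0.5956 -0.1295  0.24  ]
scene 307 top [0.2401 0.2413 0.2417] [ 0.601  -0.1279  0.2393]
```

Request:
carry_out --pt "0 0.0016 -0.0008" --pt "0 0.0016 -0.0005" --pt "0 0.0016 -0.0005" --pt "0 0.0016 -0.0005" --pt "0 0.0016 -0.0005" --pt "0 0.0016 -0.0005" --pt "0 0.0017 -0.0005" --pt "0 0.0017 -0.0005" --turn '[0,0,0,0,0,0,0,0]'

```text
t: 16.05
tcp_pos: [0.5781, -0.0318, 0.2189]
ee_rot: [0.0, 0.73, 0.683, -0.0]
contact_force: [-4.9, -2.4, 5.0]
opening: 0.247
finger_force: 21.9
```

```bash
python3 - <<'E'
from h import *
arc(.00625,8);knob('7')
E
```

```text
t 16.05 tcp [ 0.5781 -0.0318  0.2189] q [ 1.000e-04  7.305e-01  6.830e-01 -0.000e+00] F [-4.94 -2.41  4.97] op 0.247 ff 21.9
lean 0.274 rad 0.1121 Y 0.0954 Ftan 3.25
rows y,z [(0.0017, -0.0005), (0.0017, -0.0004), (0.0017, -0.0004), (0.0017, -0.0004), (0.0017, -0.0004), (0.0017, -0.0004), (0.0017, -0.0004), (0.0017, -0.0004)]
side 503 top [0.2407 0.2415 0.2418] [ 0.5958 -0.1293  0.2399]
scene 308 top [0.24   0.2406 0.2412] [ 0.6005 -0.1283  0.2389]
```

Request:
carry_out --pt "-0.0005 0.0017 -0.0005" --pt "-0.0005 0.0017 -0.0004" --pt "0 0.0017 -0.0004" --pt "0 0.0017 -0.0004" --pt "0 0.0017 -0.0004" --pt "0 0.0017 -0.0004" --pt "0 0.0017 -0.0004" --pt "0 0.0017 -0.0004" --turn '[0,0,0,0,0,0,0,0]'

```text
t: 16.95
tcp_pos: [0.5837, -0.0323, 0.2204]
ee_rot: [0.0, 0.73, 0.683, 0.0]
contact_force: [-4.0, -0.7, 6.0]
opening: 0.25
finger_force: 22.0
```

```bash
python3 - <<'E'
from h import *
arc(.00625,8);knob('8')
E
```

```text
t 16.95 tcp [ 0.5837 -0.0323  0.2204] q [1.000e-04 7.305e-01 6.830e-01 3.000e-04] F [-4.02 -0.71  6.  ] op 0.25 ff 22.0
lean 0.222 rad 0.1122 Y 0.0953 Ftan 2.55
rows y,z [(0.0017, -0.0004), (0.0017, -0.0004), (0.0017, -0.0004), (0.0017, -0.0003), (0.0017, -0.0003), (0.0017, -0.0003), (0.0017, -0.0003), (0.0017, -0.0003)]
side 500 top [0.2408 0.2414 0.2421] [ 0.5956 -0.1297  0.24  ]
scene 307 top [0.2399 0.2413 0.242 ] [ 0.6012 -0.128   0.2392]
```

Request:
carry_out --pt "0 0.0017 -0.0006" --pt "0 0.0017 -0.0006" --pt "0 0.0017 -0.0004" --pt "0 0.0017 -0.0003" --pt "0 0.0017 -0.0003" --pt "0 0.0017 -0.0003" --pt "0 0.0017 -0.0003" --pt "0 0.0017 -0.0003" --turn '[0,0,0,0,0,0,0,0]'

```text
t: 17.85
tcp_pos: [0.5892, -0.0327, 0.2217]
ee_rot: [0.0, 0.73, 0.683, 0.0]
contact_force: [-3.1, 0.5, 6.0]
opening: 0.25
finger_force: 22.0
```

```bash
python3 - <<'E'
from h import *
arc(.00625,8);knob('9')
E
```

```text
t 17.85 tcp [ 0.5892 -0.0327  0.2217] q [1.000e-04 7.305e-01 6.829e-01 3.000e-04] F [-3.11  0.5   6.01] op 0.25 ff 22.0
lean 0.172 rad 0.1123 Y 0.0952 Ftan 2.06
rows y,z [(0.0017, -0.0003), (0.0017, -0.0003), (0.0017, -0.0003), (0.0017, -0.0003), (0.0017, -0.0002), (0.0017, -0.0002), (0.0017, -0.0002), (0.0017, -0.0002)]
side 504 top [0.2409 0.2415 0.2419] [ 0.5957 -0.1296  0.2401]
scene 307 top [0.2401 0.241  0.2414] [ 0.6009 -0.1281  0.2392]
```

Request:
carry_out --pt "0 0.0017 -0.0006" --pt "0 0.0017 -0.0005" --pt "0 0.0017 -0.0003" --pt "0 0.0017 -0.0003" --pt "0 0.0017 -0.0002" --pt "0 0.0017 -0.0002" --pt "0 0.0017 -0.0002" --pt "0 0.0017 -0.0002" --turn '[0,0,0,0,0,0,0,0]'

```text
t: 18.75
tcp_pos: [0.5946, -0.0331, 0.2226]
ee_rot: [0.0, 0.73, 0.683, 0.0]
contact_force: [-3.3, 0.2, 6.0]
opening: 0.244
finger_force: 21.9
```

```bash
python3 - <<'E'
from h import *
arc(.00625,8);knob('10')
E
```

```text
t 18.75 tcp [ 0.5946 -0.0331  0.2226] q [1.000e-04 7.304e-01 6.830e-01 2.000e-04] F [-3.34  0.16  5.97] op 0.244 ff 21.9
lean 0.123 rad 0.1124 Y 0.0951 Ftan 2.59
rows y,z [(0.0017, -0.0002), (0.0017, -0.0002), (0.0017, -0.0002), (0.0017, -0.0002), (0.0017, -0.0002), (0.0017, -0.0002), (0.0017, -0.0001), (0.0017, -0.0001)]
side 501 top [0.2407 0.2415 0.2419] [ 0.5958 -0.1295  0.24  ]
scene 305 top [0.2402 0.2413 0.2419] [ 0.6017 -0.1278  0.2392]
```

Request:
carry_out --pt "0 0.0017 -0.0005" --pt "0 0.0017 -0.0002" --pt "0 0.0017 -0.0002" --pt "0 0.0017 -0.0002" --pt "0 0.0017 -0.0002" --pt "0 0.0017 -0.0002" --pt "0 0.0017 -0.0001" --pt "0 0.0017 -0.0001" --turn '[0,0,0,0,0,0,0,0]'

```text
t: 19.65
tcp_pos: [0.5999, -0.0335, 0.2232]
ee_rot: [0.0, 0.73, 0.683, 0.0]
contact_force: [-2.7, -1.2, 5.1]
opening: 0.251
finger_force: 21.9
```

```bash
python3 - <<'E'
from h import *
arc(.00625,8);knob('11')
E
```

```text
t 19.65 tcp [ 0.5999 -0.0335  0.2232] q [1.000e-04 7.305e-01 6.830e-01 2.000e-04] F [-2.66 -1.16  5.07] op 0.251 ff 21.9
lean 0.075 rad 0.1125 Y 0.0951 Ftan 2.19
rows y,z [(0.0017, -0.0001), (0.0017, -0.0001), (0.0017, -0.0001), (0.0017, -0.0001), (0.0017, -0.0001), (0.0017, -0.0001), (0.0017, -0.0001), (0.0017, -0.0)]
side 503 top [0.2407 0.2414 0.2418] [ 0.5957 -0.1294  0.24  ]
scene 307 top [0.2399 0.2414 0.2419] [ 0.6014 -0.1278  0.2392]
```

Request:
carry_out --pt "0 0.0017 -0.0003" --pt "0 0.0017 -0.0001" --pt "0 0.0017 -0.0001" --pt "0 0.0017 -0.0001" --pt "0 0.0017 -0.0001" --pt "0 0.0017 -0.0001" --pt "0 0.0017 -0.0001" --pt "0 0.0017 0" --turn '[0,0,0,0,0,0,0,0]'

```text
t: 20.55
tcp_pos: [0.6054, -0.0339, 0.2235]
ee_rot: [0.0, 0.73, 0.683, 0.0]
contact_force: [-2.3, -0.2, 4.6]
opening: 0.246
finger_force: 21.9
```

```bash
python3 - <<'E'
from h import *
arc(.00625,8);knob('12')
E
```

```text
t 20.55 tcp [ 0.6054 -0.0339  0.2235] q [1.000e-04 7.305e-01 6.830e-01 2.000e-04] F [-2.32 -0.21  4.6 ] op 0.246 ff 21.9
lean 0.026 rad 0.1126 Y 0.0951 Ftan 2.18
rows y,z [(0.0017, -0.0), (0.0017, -0.0), (0.0017, -0.0), (0.0017, -0.0), (0.0017, 0.0), (0.0017, 0.0), (0.0017, 0.0), (0.0017, 0.0)]
side 504 top [0.2408 0.2414 0.2416] [ 0.5956 -0.1296  0.24  ]
scene 308 top [0.2399 0.2408 0.2415] [ 0.601  -0.1282  0.2389]
```

Request:
carry_out --pt "0 0.0017 -0.0002" --pt "0 0.0017 0" --pt "0 0.0017 0" --pt "0 0.0017 0" --pt "0 0.0017 0" --pt "0 0.0017 0" --pt "0 0.0017 0" --pt "0 0.0017 0" --turn '[0,0,0,0,0,0,0,0]'

```text
t: 21.45
tcp_pos: [0.6109, -0.0343, 0.2237]
ee_rot: [0.0, 0.73, 0.683, 0.0]
contact_force: [-1.8, -0.3, 5.5]
opening: 0.247
finger_force: 21.9
```

```bash
python3 - <<'E'
from h import *
arc(.00625,8);knob('13')
E
```

```text
t 21.45 tcp [ 0.6109 -0.0343  0.2237] q [2.000e-04 7.305e-01 6.829e-01 2.000e-04] F [-1.77 -0.27  5.51] op 0.247 ff 21.9
lean -0.023 rad 0.1127 Y 0.095 Ftan 1.87
rows y,z [(0.0017, 0.0), (0.0017, 0.0001), (0.0017, 0.0001), (0.0017, 0.0001), (0.0017, 0.0001), (0.0017, 0.0001), (0.0017, 0.0001), (0.0017, 0.0001)]
side 500 top [0.2408 0.2414 0.2417] [ 0.5957 -0.1296  0.24  ]
scene 306 top [0.2402 0.2414 0.2416] [ 0.6013 -0.1274  0.2392]
```

Request:
carry_out --pt "0 0.0017 -0.0001" --pt "0 0.0017 0" --pt "0 0.0017 0" --pt "0 0.0017 0.0001" --pt "0 0.0017 0.0001" --pt "0 0.0017 0.0001" --pt "0 0.0017 0.0001" --pt "0 0.0017 0.0001" --turn '[0,0,0,0,0,0,0,0]'

```text
t: 22.35
tcp_pos: [0.6162, -0.0347, 0.2234]
ee_rot: [0.0, 0.73, 0.683, 0.0]
contact_force: [-2.8, -0.4, 5.5]
opening: 0.246
finger_force: 21.9
```

```bash
python3 - <<'E'
from h import *
arc(.00625,8);knob('14')
E
```

```text
t 22.35 tcp [ 0.6162 -0.0347  0.2234] q [2.000e-04 7.305e-01 6.830e-01 1.000e-04] F [-2.8  -0.4   5.53] op 0.246 ff 21.9
lean -0.07 rad 0.1127 Y 0.095 Ftan 3.15
rows y,z [(0.0017, 0.0001), (0.0017, 0.0001), (0.0017, 0.0001), (0.0017, 0.0002), (0.0017, 0.0002), (0.0017, 0.0002), (0.0017, 0.0002), (0.0017, 0.0002)]
side 500 top [0.2407 0.2412 0.2419] [ 0.5957 -0.1296  0.2399]
scene 308 top [0.2396 0.2409 0.2414] [ 0.6012 -0.128   0.2388]
```

Request:
carry_out --pt "0 0.0017 0" --pt "0 0.0017 0" --pt "0 0.0017 0.0001" --pt "0 0.0017 0.0002" --pt "0 0.0017 0.0002" --pt "0 0.0017 0.0002" --pt "0 0.0017 0.0002" --pt "0 0.0017 0.0002" --turn '[0,0,0,0,0,0,0,0]'

```text
t: 23.25
tcp_pos: [0.6216, -0.0352, 0.223]
ee_rot: [0.0, 0.73, 0.683, 0.0]
contact_force: [-1.5, -0.7, 5.6]
opening: 0.252
finger_force: 21.9
```

```bash
python3 - <<'E'
from h import *
arc(.00625,8);knob('15')
E
```

```text
t 23.25 tcp [ 0.6216 -0.0352  0.223 ] q [2.000e-04 7.305e-01 6.829e-01 1.000e-04] F [-1.49 -0.72  5.55] op 0.252 ff 21.9
lean -0.118 rad 0.1128 Y 0.095 Ftan 2.08
rows y,z [(0.0017, 0.0002), (0.0017, 0.0002), (0.0017, 0.0002), (0.0017, 0.0002), (0.0017, 0.0003), (0.0017, 0.0003), (0.0017, 0.0003), (0.0017, 0.0003)]
side 507 top [0.2406 0.2411 0.2415] [ 0.5958 -0.1296  0.2397]
scene 307 top [0.2397 0.2405 0.241 ] [ 0.6009 -0.1277  0.2388]
```

Request:
carry_out --pt "0 0.001 0.0001" --pt "0 0.001 0.0001" --pt "0 0.001 0.0001" --pt "0 0.001 0.0001" --pt "0 0.001 0.0001" --pt "0 0.001 0.0001" --pt "0 0.001 0.0001" --pt "0 0.001 0.0001" --turn '[0,0,0,0,0,0,0,0]'

```text
t: 24.15
tcp_pos: [0.6248, -0.0354, 0.2226]
ee_rot: [0.0, 0.73, 0.683, 0.0]
contact_force: [-2.0, -1.5, 5.5]
opening: 0.248
finger_force: 21.9
```

```bash
python3 - <<'E'
from h import *
arc(.004,8);knob('16')
E
```

```text
t 24.15 tcp [ 0.6248 -0.0354  0.2226] q [1.000e-04 7.305e-01 6.830e-01 0.000e+00] F [-1.97 -1.48  5.54] op 0.248 ff 21.9
lean -0.146 rad 0.1128 Y 0.095 Ftan 2.66
rows y,z [(0.0011, 0.0002), (0.0011, 0.0002), (0.0011, 0.0002), (0.0011, 0.0002), (0.0011, 0.0002), (0.0011, 0.0002), (0.0011, 0.0002), (0.0011, 0.0002)]
side 499 top [0.2404 0.241  0.2413] [ 0.596  -0.1297  0.2395]
scene 305 top [0.2397 0.2411 0.2418] [ 0.6016 -0.1278  0.239 ]
```

Request:
carry_out --pt "0 0.0011 0.0002" --pt "0 0.0011 0.0002" --pt "0 0.0011 0.0002" --pt "0 0.0011 0.0002" --pt "0 0.0011 0.0002" --pt "0 0.0011 0.0002" --pt "0 0.0011 0.0002" --pt "0 0 0" --turn '[0,0,0,0,0,0,0,0]'

```text
t: 25.05
tcp_pos: [0.6279, -0.0356, 0.2221]
ee_rot: [0.0, 0.73, 0.683, 0.0]
contact_force: [-1.6, -1.4, 5.2]
opening: 0.246
finger_force: 21.9
```

```bash
python3 - <<'E'
from h import *
arc(.003,8);knob('17')
E
```

```text
t 25.05 tcp [ 0.6279 -0.0356  0.2221] q [2.000e-04 7.305e-01 6.830e-01 1.000e-04] F [-1.55 -1.43  5.23] op 0.246 ff 21.9
lean -0.174 rad 0.1128 Y 0.0949 Ftan 2.34
rows y,z [(0.0008, 0.0001), (0.0008, 0.0001), (0.0008, 0.0001), (0.0008, 0.0002), (0.0008, 0.0002), (0.0008, 0.0002), (0.0008, 0.0002), (0.0008, 0.0002)]
side 503 top [0.2401 0.2407 0.2412] [ 0.5961 -0.1298  0.2393]
scene 303 top [0.2396 0.2405 0.2409] [ 0.6018 -0.1281  0.2387]
```

Request:
carry_out --pt "0 0.0008 0.0001" --pt "0 0.0008 0.0001" --pt "0 0.0008 0.0001" --pt "0 0.0008 0.0002" --pt "0 0.0008 0.0002" --pt "0 0.0008 0.0002" --pt "0 0.0008 0.0002" --pt "0 0.0008 0.0002" --turn '[0,0,0,0,0,0,0,0]'

```text
t: 25.95
tcp_pos: [0.6305, -0.0357, 0.2217]
ee_rot: [0.0, 0.73, 0.683, 0.0]
contact_force: [-1.2, -1.0, 5.8]
opening: 0.248
finger_force: 21.9
```

```bash
python3 - <<'E'
from h import *
arc(.003,8);knob('18')
E
```

```text
t 25.95 tcp [ 0.6305 -0.0357  0.2217] q [2.000e-04 7.305e-01 6.830e-01 1.000e-04] F [-1.17 -0.98  5.85] op 0.248 ff 21.9
lean -0.198 rad 0.1129 Y 0.095 Ftan 2.23
rows y,z [(0.0008, 0.0002), (0.0008, 0.0002), (0.0008, 0.0002), (0.0008, 0.0002), (0.0008, 0.0002), (0.0008, 0.0002), (0.0008, 0.0002), (0.0008, 0.0002)]
side 501 top [0.2368 0.2374 0.2379] [ 0.6028 -0.1301  0.236 ]
scene 285 top [0.236  0.2371 0.2381] [ 0.6077 -0.1283  0.2351]
```

Request:
carry_out --pt "0 0.0007 0.0001" --pt "0 0.0007 0.0002" --pt "0 0.0007 0.0001" --pt "0 0.0007 0.0002" --pt "0 0.0007 0.0002" --pt "0 0.0007 0.0001" --pt "0 0 0" --pt "0 0 0" --turn '[0,0,0,0,0,0,0,0]'

```text
t: 26.85
tcp_pos: [0.6322, -0.0359, 0.2213]
ee_rot: [0.0, 0.73, 0.683, 0.0]
contact_force: [-0.8, -0.6, 5.0]
opening: 0.247
finger_force: 21.9
```

```bash
python3 - <<'E'
from h import *
arc(.003,8);knob('19')
E
```

```text
t 26.85 tcp [ 0.6322 -0.0359  0.2213] q [3.000e-04 7.305e-01 6.830e-01 2.000e-04] F [-0.77 -0.64  5.05] op 0.247 ff 21.9
lean -0.214 rad 0.1129 Y 0.0949 Ftan 1.78
rows y,z [(0.0008, 0.0002), (0.0008, 0.0002), (0.0008, 0.0002), (0.0008, 0.0002), (0.0008, 0.0002), (0.0008, 0.0002), (0.0008, 0.0002), (0.0008, 0.0002)]
side 497 top [0.2354 0.2359 0.2361] [ 0.6025 -0.1299  0.2345]
scene 288 top [0.2347 0.2355 0.236 ] [ 0.6073 -0.1284  0.2336]
```

Request:
carry_out --pt "0 0.0006 0.0001" --pt "0 0.0006 0.0002" --pt "0 0.0006 0.0001" --pt "0 0.0006 0.0002" --pt "0 0.0006 0.0001" --pt "0 0 0" --pt "0 0 0" --pt "0 0 0" --turn '[0,0,0,0,0,0,0,0]'

```text
t: 27.75
tcp_pos: [0.6335, -0.036, 0.2211]
ee_rot: [0.0, 0.73, 0.683, 0.0]
contact_force: [-0.5, -1.8, 4.7]
opening: 0.248
finger_force: 21.9
```

```bash
python3 - <<'E'
from h import *
arc(.003,2);knob('20')
E
```

```text
t 27.75 tcp [ 0.6335 -0.036   0.2211] q [3.000e-04 7.305e-01 6.830e-01 2.000e-04] F [-0.45 -1.8   4.75] op 0.248 ff 21.9
lean -0.225 rad 0.1129 Y 0.0949 Ftan 1.38
rows y,z [(0.0008, 0.0002), (0.0008, 0.0002)]
side 471 top [0.2282 0.229  0.2293] [ 0.6019 -0.1292  0.2275]
scene 275 top [0.2276 0.2286 0.2293] [ 0.607  -0.128   0.2266]
```

The pin has dropped about 12 mm, so it is in line. Next I let go of the lever and move above the pin.

Request:
carry_out --pt "0 0 0" --pt "0 0 0" --pt "0 0 0" --pt "0 0 0" --pt "0 0 0" --pt "0 0 0" --pt "0 0 0" --pt "0 0 0" --turn '[0,0,0,0,0,0,0,0]' --jaw 0

```text
t: 28.65
tcp_pos: [0.6331, -0.0358, 0.2209]
ee_rot: [-0.0, 0.73, 0.683, -0.0]
contact_force: [0.2, -0.7, -0.2]
opening: 0.499
finger_force: 0.0
```

Request:
carry_out --pt "0 0 -0.01" --pt "0 0 -0.03" --pt "0 0 -0.06" --pt "0 0 -0.06" --pt "0 0 -0.04" --pt "0 0 -0.02" --pt "0 0 0" --pt "0 0 0" --turn '[0,0,0,0,0,0,0,0]'

```text
t: 29.45
tcp_pos: [0.6328, -0.0358, 0.3085]
ee_rot: [-0.0, 0.73, 0.683, -0.0]
contact_force: [-0.2, -0.6, -0.5]
opening: 0.5
finger_force: 0.0
```

Request:
carry_out --pt "-0.03 -0.008 0" --pt "-0.05 -0.013 0" --pt "-0.06 -0.016 0" --pt "-0.06 -0.016 0" --pt "-0.037 -0.01 0" --pt "0 0 0" --pt "0 0 0" --pt "0 0 0" --turn '[0,0,0,0,0,0,0,0]' --jaw -1

```text
t: 30.25
tcp_pos: [0.6018, -0.1282, 0.3087]
ee_rot: [-0.0, 0.73, 0.683, 0.0]
contact_force: [0.2, -0.4, -0.6]
opening: -0.0
finger_force: 0.0
```

```bash
python3 - <<'E'
from h import *
st();knob('21')
b=cv2.imread('pics/side21.png')[230:390,400:600];c=cv2.imread('pics/scene21.png')[190:350,40:240]
cv2.imwrite('pics/m4.png',np.hstack([cv2.resize(b,(400,320),interpolation=2),cv2.resize(c,(400,320),interpolation=2)]))
E
```

```text
t 30.25 tcp [ 0.6018 -0.1282  0.3087] q [-2.000e-04  7.304e-01  6.831e-01  1.000e-04] F [ 0.2  -0.43 -0.61] op -0.0 ff 0.0
side 473 top [0.2282 0.2288 0.2292] [ 0.6017 -0.1293  0.2274]
scene 272 top [0.2279 0.2286 0.2292] [ 0.6072 -0.1276  0.2268]
```

View pics/m4.png

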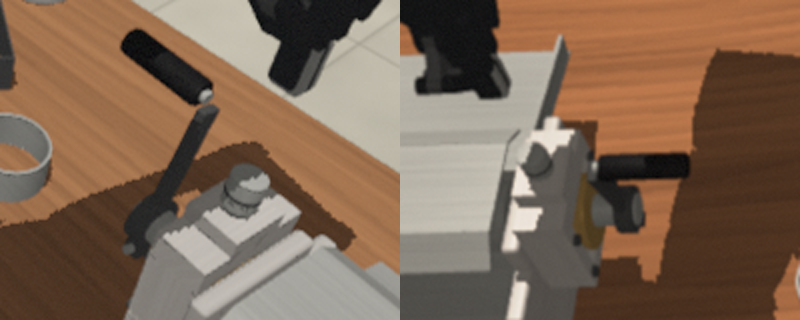

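Lever released, upright and slightly past vertical. The pin is down, with its knob about 4 mm above the boss. Now I press it home with shut fingers.

Request:
carry_out --pt "-0.002 0 0.02" --pt "0 0 0.04" --pt "0 0 0.05" --pt "0 0 0.04" --pt "0 0 0.025" --pt "0 0 0.012" --pt "0 0 0" --pt "0 0 0" --turn '[0,0,0,0,0,0,0,0]'

```text
t: 31.15
tcp_pos: [0.602, -0.1295, 0.2347]
ee_rot: [0.0, 0.73, 0.683, 0.0]
contact_force: [0.0, -0.3, -0.4]
opening: -0.002
finger_force: 0.0
```

Request:
carry_out --pt "0 0 0.0015" --pt "0 0 0.0015" --pt "0 0 0.0015" --pt "0 0 0.0015" --pt "0 0 0.0015" --pt "0 0 0.0015" --pt "0 0 0.0015" --pt "0 0 0" --turn '[0,0,0,0,0,0,0,0]'

```text
t: 31.95
tcp_pos: [0.6015, -0.1295, 0.2297]
ee_rot: [-0.0, 0.73, 0.683, -0.0]
contact_force: [-0.4, 0.5, -0.3]
opening: -0.0
finger_force: 0.0
```

Request:
carry_out --pt "0 0 0.001" --pt "0 0 0.001" --pt "0 0 0.001" --pt "0 0 0.001" --pt "0 0 0.001" --pt "0 0 0.001" --pt "0 0 0" --pt "0 0 0" --turn '[0,0,0,0,0,0,0,0]'

```text
t: 32.75
tcp_pos: [0.6016, -0.1296, 0.2276]
ee_rot: [0.0, 0.73, 0.683, 0.0]
contact_force: [-0.0, 0.5, 1.0]
opening: 0.002
finger_force: 0.6
```

Request:
carry_out --pt "0 0 0.001" --pt "0 0 0.001" --pt "0 0 0.001" --pt "0 0 0.001" --pt "0 0 0.001" --pt "0 0 0.001" --pt "0 0 0" --pt "0 0 0" --turn '[0,0,0,0,0,0,0,0]'

```text
t: 33.55
tcp_pos: [0.6016, -0.1296, 0.2251]
ee_rot: [0.0, 0.73, 0.683, -0.0]
contact_force: [-1.3, -0.7, 2.7]
opening: 0.006
finger_force: 1.2
```

Request:
carry_out --pt "0 0 0.001" --pt "0 0 0.001" --pt "0 0 0.001" --pt "0 0 0.001" --pt "0 0 0" --pt "0 0 0" --pt "0 0 0" --pt "0 0 0" --turn '[0,0,0,0,0,0,0,0]'

```text
t: 34.35
tcp_pos: [0.6016, -0.1297, 0.2246]
ee_rot: [0.0, 0.73, 0.683, 0.0]
contact_force: [-4.9, -1.1, 11.1]
opening: 0.001
finger_force: 5.6
```

Request:
carry_out --pt "0 0 0.001" --pt "0 0 0.001" --pt "0 0 0.001" --pt "0 0 0.001" --pt "0 0 0" --pt "0 0 0" --pt "0 0 0" --pt "0 0 0" --turn '[0,0,0,0,0,0,0,0]'

```text
t: 35.15
tcp_pos: [0.6016, -0.1298, 0.2244]
ee_rot: [0.001, 0.73, 0.683, 0.0]
contact_force: [-7.9, 0.4, 21.9]
opening: -0.001
finger_force: 10.8
```

```bash
python3 - <<'E'
from h import *
st();knob('22')
for n in('side','scene'):
    for t in('0','21','22'):
        q=pts(dict(np.load(f'pics/{n}{t}.npz'))).reshape(-1,3);b=q[(abs(q[:,2]-.198)<.004)&(abs(q[:,0]-.602)<.03)&(abs(q[:,1]+.129)<.022)];print(n,t,np.median(b[:,2]))
E
```

```text
t 35.15 tcp [ 0.6016 -0.1298  0.2244] q [6.000e-04 7.304e-01 6.830e-01 2.000e-04] F [-7.94  0.36 21.88] op -0.001 ff 10.8
side 608 top [0.2523 0.2563 0.2583] [ 0.593  -0.1365  0.2553]
scene 331 top [0.2509 0.2572 0.2594] [ 0.6082 -0.1206  0.2566]
side 0 0.19821314651743235
side 21 0.19822575558069125
side 22 0.198262713379598
scene 0 0.19704583046246707
scene 21 0.19712942937872976
scene 22 0.19703949018916833
```

Request:
carry_out --pt "0 0 -0.005" --pt "0 0 -0.01" --pt "0 0 -0.04" --pt "0 0 -0.08" --pt "0 0 -0.08" --pt "0 0 -0.04" --pt "0 0 0" --pt "0 0 0" --turn '[0,0,0,0,0,0,0,0]'

```text
t: 36.05
tcp_pos: [0.6013, -0.1294, 0.323]
ee_rot: [-0.0, 0.73, 0.683, -0.0]
contact_force: [-0.7, 0.4, 0.3]
opening: -0.001
finger_force: 0.0
```

```bash
python3 - <<'E'
from h import *
st();knob('23')
b=cv2.imread('pics/side23.png')[270:370,450:575];c=cv2.imread('pics/scene23.png')
cv2.imwrite('pics/m5.png',np.hstack([cv2.resize(b,(400,320),interpolation=2),cv2.resize(c,(400,320))]))
E
```

```text
t 36.05 tcp [ 0.6013 -0.1294  0.323 ] q [-3.000e-04  7.304e-01  6.830e-01 -2.000e-04] F [-0.7   0.44  0.26] op -0.001 ff 0.0
side 443 top [0.2252 0.2259 0.2265] [ 0.6017 -0.1294  0.2245]
scene 253 top [0.2248 0.2259 0.2267] [ 0.6068 -0.1282  0.2238]
```

View pics/m5.png

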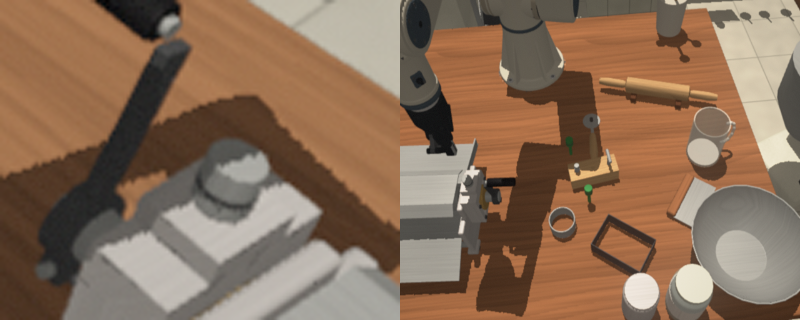

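Request:
carry_out --pt "0 0 0.04" --pt "0 0 0.07" --pt "0 0 0.07" --pt "0 0 0.04" --pt "0 0 0.02" --pt "0 0 0.007" --pt "0 0 0.001" --pt "0 0 0.001" --turn '[0,0,0,0,0,0,0,0]'

```text
t: 36.95
tcp_pos: [0.6007, -0.1295, 0.2247]
ee_rot: [-0.001, 0.73, 0.683, -0.001]
contact_force: [-6.4, 0.9, 9.1]
opening: 0.003
finger_force: 4.7
```

Request:
carry_out --pt "0 0 0.001" --pt "0 0 0.001" --pt "0 0 0.001" --pt "0 0 0.001" --pt "0 0 0.001" --pt "0 0 0.001" --pt "0 0 0" --pt "0 0 0" --turn '[0,0,0,0,0,0,0,0]'

```text
t: 37.75
tcp_pos: [0.6008, -0.1296, 0.2245]
ee_rot: [-0.0, 0.73, 0.683, -0.0]
contact_force: [-11.5, 1.9, 21.8]
opening: -0.003
finger_force: 11.3
```

Request:
carry_out --pt "0 0 -0.005" --pt "0 0 -0.01" --pt "0 0 -0.04" --pt "0 0 -0.08" --pt "0 0 -0.08" --pt "0 0 -0.04" --pt "0 0 0" --pt "0 0 0" --turn '[0,0,0,0,0,0,0,0]'

```text
t: 38.55
tcp_pos: [0.6014, -0.1295, 0.3232]
ee_rot: [-0.0, 0.73, 0.683, -0.0]
contact_force: [1.1, 0.6, 0.7]
opening: 0.0
finger_force: 0.0
```

```bash
python3 - <<'E'
from h import *
st();knob('24');print(ctrl.close_job())
E
```

```text
t 38.55 tcp [ 0.6014 -0.1295  0.3232] q [-2.000e-04  7.304e-01  6.830e-01 -1.000e-04] F [1.08 0.58 0.65] op 0.0 ff 0.0
side 445 top [0.2254 0.226  0.2267] [ 0.6016 -0.1296  0.2246]
scene 253 top [0.2248 0.2259 0.2268] [ 0.6069 -0.1281  0.2237]
the job is handed in; nothing more can be done
None
```

The job is handed in at 38.6 s: the index pin dropped into the bushing's cross-hole, I let go of the lever, and I pressed the pin to a hard stop at 22 N; its knob looks flush, though the cameras put it within about 0.5 mm of home.

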